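Put the glue spreader back in the bookbinder's tool rack

ROBOT

A 7-joint arm with a two-finger parallel gripper is mounted at the origin on the work surface. World frame = base frame: x ahead of the robot, y to its left, z up, the work surface at z = 0. Lengths are in m, angles in rad, forces in N, time in s.
With the tool pointing down it reaches from about 0.4 to 0.875 m from the base axis. Payload 19.3 kg.
Tool frame: the origin (TCP) lies at the very end of the fingers, on their centre line; the grasp point (between the pads) lies 19 mm behind it; z points along the fingers, y is the line along which they close (so a half turn about z gives the same grasp; the last joint's range is limited). The gripper opens to 85 mm and grips with 20 to 120 N. Pads are 22 mm wide; open, the fingers measure 114 mm over their backs; the gripper's body (76 mm by 85 mm) begins 54 mm behind the grasp point. The pads swing forward as they close: fully open they stand 13 mm farther back than shut.
Start: joints at [-1.171, 0.521, -0.036, 1.599, 0.021, 1.021, -0.113], TCP at [0.283, 0.557, 0.231] pointing down, gripper open.
Joint ranges: [-2.91, 2.91], [-0.3, 2.13], [-1.5, 1.42], [0.17, 2.43], [-1.26, 4.41], [0.16, 1.93], [-2.52, 2.52]. Speed limits (rad/s): [1.89, 1.89, 2.39, 2.39, 3.01, 3.01, 3.01].

INTERFACE

Orientations are given as [roll, pitch, yaw] about the fixed x, y, z axes, in that order (R = Rz(yaw) Ry(pitch) Rx(roll)).
In Python, from workcell import observe, grab_frame, job_done gives the robot as it stands.
- The arm moves only by the tool move_arm, never from a script. Its argument "plan" is a list that holds one entry, the list of rows, each a list of 7 numbers: the shift along the tool's x, y, z each as a share of 0.02 m, from -1 to 1, then the turn, a rotation vector about the tool's x, y, z each as a share of 6 degrees, from -1 to 1, then the opening, from -1 (shut) to 1 (fully open). A call has exactly 10 rows; each row shifts and turns the commanded pose from where the row before left it, along the tool's axes as they then stand; what a row does not reach is not made up. A row lasts 1/10 s, in which the tool goes at most 50 mm and 8.59 degrees, less where a joint would pass 70% of its speed; a pose out of reach is approached as far as the arm can. A call with a number of a shift or a turn outside -1 to 1 is refused whole. A call with a gripper value outside its range is refused whole. The fingers move at their own pace and stop on an object; "grip_force" is the grip in N (left out, the last holds). Time passes only in rows, so rows that do not move let the fingers close, or fill a call up. It gives the time, the measured TCP pose, the force, the opening and the grip force at its end, in the units of the state.
- observe(): the state, without advancing time (a new reading comes with each control period).
- grab_frame(name): name is "side" or "top"; returns a dict with "color" (420x560x3 uint8, red, green, blue), "intrinsics" (3x3 intrinsics, pixels), "k1" (the pictures are not rectified: a ray, as slopes to the right and down, at radius r is drawn at 1 + k1 r^2 times it, then the intrinsics apply), "position" and "orientation" of the camera in the world. Camera axes: x right, y down, z forward; pixel columns grow to the right and rows downward; lengths in m; the calibration is good to about 2 mm. A picture is of the moment at which its call begins. There is no depth.
- job_done(): hands the job in; it is judged then, once.
The state is a dict: "clock": time; "qpos": joint angles; "qd": joint speeds; "joint_efforts": joint torques, N m; "position": TCP position; "tool_rot": TCP orientation; "force": force on the tool from outside, world axes, zero at the start; "moment": the same for the moment, N m; "grip_width": finger opening in m; "finger_force": force on a finger pad.
Only numpy, scipy, OpenCV 4.12 (cv2) and the standard library are available. Lean on these libraries where they do the work, as an engineer would, in place of code of your own. Each camera call takes 0.05 s, during which the arm holds its last target. There are 200 camera calls.

TASK

Put the red-handled glue spreader away: slide its blade flat into the empty, red-tagged slot of the wooden tool rack until the handle stops against the rack, and leave it there. Leave the other two tools in the rack in their places and do not knock the other things on the bench about.

Things in the scene. Friction and masses are not known exactly. Their poses are not given: they have to be found in the camera images.
- spreader: The glue spreader to put away: red handle 100 long x 26 wide x 22 high, steel blade 80 x 54 x 4 with rounded front corners, undersides of both in one plane, about 150 g. It starts flat on the blue mat. Origin: on the underside, at the joint of handle and blade; +x along the blade (blade x 0 to 80, handle x -100 to 0), y across, z up.
- spreader_tip (a point): Middle of the spreader's front (leading) blade edge, on the underside, 80 from the origin along its +x.
- spreader_grip (a point): A good place to grip the spreader: on the handle's centre line, 35 behind the blade joint and half-way up the handle (11 above the underside).
- rack: Fixed wooden tool rack, 110 deep (x), 266 wide (y), 56 high; origin on the table under the middle of its front face, +x into the rack. Three slots along x, centres at y = -85, 0, 85: floor 36 up, each 64 wide, 14 high, 100 long, walled at the far end. Two bars 6 thick cross over them (x 0-20 and 55-75): blades enter only from the front, along +x; a handle stops against the front bar.
- red_tag: The free slot, marked by two red plates 56 wide on the rack's front bar and far wall; which slot it is varies. Origin: on that slot's centre line, at floor level (36 above the table), 2 in front of the rack's front face; +x into the slot, z up. A spreader fully home has its origin within about 2 of this, with the same axes.
- yellow_scraper: Yellow-handled scraper already in the rack, made like the spreader (blade 50 wide); origin at its handle-blade joint on the underside, +x along the blade into the rack. Stays there.
- dark_scraper: Dark wooden-handled scraper already in the rack, made like the spreader (blade 46 wide); origin as above. Stays there.
- glue_bottle: White glue bottle, 64 in diameter, 170 tall, standing; origin at the middle of its base. Bystander.
- book: Closed book with grey cover lying flat, 170 x 120 x 24; origin at the middle of its underside. Bystander.
- bone_folder: Ivory-coloured bone folder lying flat, 142 x 22 x 5, long along its x; origin at the middle of its underside. Bystander.
- scissors: Scissors with orange loops lying flat, about 190 long (x from -93 to 102), 90 wide, 10 high; origin at the pivot, on the underside. Bystander.
- glue_brush: Flat glue brush lying flat, 200 long (x), 44 wide, 18 high, round handle to -x; origin on the underside, half-way along. Bystander.
Not all that is in view belongs to the job. What is shaped like the spreader but pink is not meant.

How it is judged:
By the outcome, as a careful person would: the job done as asked, in the order asked, and still so for the second after the job is handed in, with the robot touching nothing.
It also fails if it takes over 43 s, if anything falls off the work surface, if the arm or the gripper's body presses on something with over 40 N, if the wrist force passes 120 N, or if a joint passes its speed limit or range.

## Working session

There is one attempt and no reset: what is moved stays moved. The work goes in short steps, Python scripts to look and compute and a tool call to move; the robot and the scene stay as the last step left them, time stands still between calls to the robot, and variables do not carry over. Pictures are saved under pics/ and viewed, at most 10 in all, crops included, and the job is handed in when it is done.

Besides the shell and the picture viewer there is one more tool, called after ">>>" as name(argument=value, ...) on one line, values as JSON. move_arm: Moves the arm, as the interface text tells. Shift numbers are shares of 0.02 m and turn numbers shares of 6 degrees, none past 1 either way. Its arguments: {"type":"object","properties":{"plan":{"type":"array"},"grip_force":{"type":"number"}},"required":["plan"]}

```bash
mkdir -p pics; cat > h.py <<'E'
import numpy as np,cv2
from workcell import observe,grab_frame,job_done
from scipy.spatial.transform import Rotation as R
def Rm(o):
    o=np.array(o,float)
    return o if o.shape==(3,3) else (R.from_euler('xyz',o).as_matrix() if o.size==3 else R.from_quat(o).as_matrix())
def snap(n,f):
    g=grab_frame(n); cv2.imwrite(f,g['color'][:,:,::-1]); return g
def ray(g,px):
    K=np.array(g['intrinsics']);k=g['k1']
    px=np.array(px,float).reshape(-1,1,2)
    u=cv2.undistortPoints(px,K,np.array([k,0,0,0.]))[:,0]
    d=np.c_[u,np.ones(len(u))]@Rm(g['orientation']).T
    return np.array(g['position']),d
def onz(g,px,z):
    p,d=ray(g,px); return p+d*((z-p[2])/d[:,2])[:,None]
def proj(g,P):
    c=(np.atleast_2d(P)-np.array(g['position']))@Rm(g['orientation'])
    u=c[:,:2]/c[:,2:]; u=u*(1+g['k1']*(u**2).sum(1))[:,None]
    K=np.array(g['intrinsics']); return u*[K[0,0],K[1,1]]+K[:2,2]
E
python3 - <<'E'
from h import *
import pickle
for n in('side','top'):
    g=snap(n,f'pics/{n}0.png'); pickle.dump(g,open(n+'0.pkl','wb')); print({k:v for k,v in g.items() if k!='color'})
print(observe())
E
```

```text
{'intrinsics': array([[415.47646832,   0.        , 277.39310415],
       [  0.        , 415.47646832, 212.55406216],
       [  0.        ,   0.        ,   1.        ]]), 'k1': 0.028221103183461223, 'position': array([-0.15477877, -0.71013478,  0.62499508]), 'orientation': array([-2.07881457, -0.00668112, -0.7830126 ])}
{'intrinsics': array([[452.1032807 ,   0.        , 285.86420283],
       [  0.        , 452.1032807 , 220.65985798],
       [  0.        ,   0.        ,   1.        ]]), 'k1': -0.12990556661498823, 'position': array([ 0.43310886, -0.03756443,  1.26502044]), 'orientation': array([-3.04111352,  0.01673074, -1.59227848])}
{'clock': 0.1, 'qpos': array([-1.17116683,  0.5219455 , -0.0363382 ,  1.59991724,  0.02118725,
        1.0210804 , -0.11284003]), 'qd': array([ 0.00026762,  0.00041643, -0.00043474, -0.00243974,  0.00099995,
        0.00013943,  0.00042046]), 'joint_efforts': array([ 4.14984228e-03, -9.28478909e+01,  1.98425800e+00, -3.70535409e+01,
        1.81446044e-02,  5.39602479e-03,  1.31410889e-05]), 'position': array([0.28285196, 0.55701943, 0.2308008 ]), 'tool_rot': array([-3.14062774e+00,  4.96516089e-05,  2.67171423e+00]), 'force': array([-0.2658804 , -0.12795922, -0.62570273]), 'moment': array([-0.03909   , -0.02157928,  0.05506263]), 'finger_force': 0.0, 'grip_width': 0.08555087672347271}
```

View pics/top0.png

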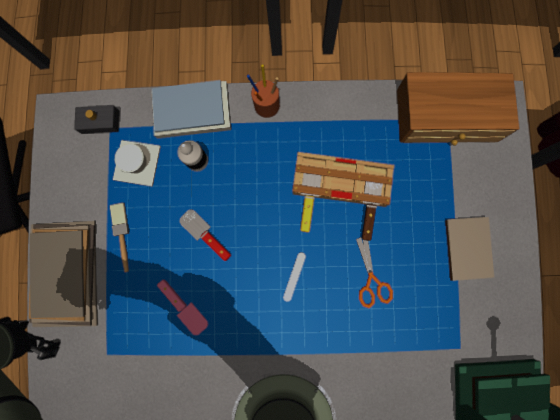

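View pics/side0.png

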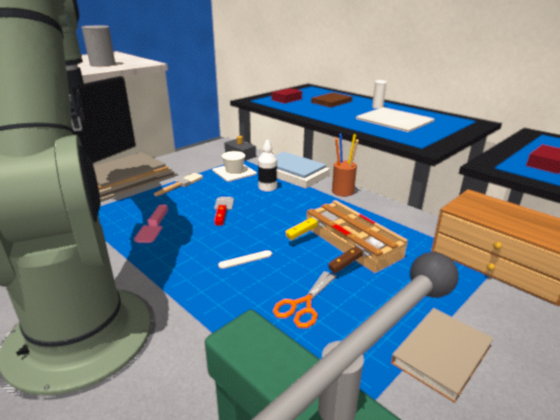

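Top view: the red spreader is at about (205,235), with its handle from (203,232) to (230,260) and its blade at (193,223). It could be confused with the pink lookalike at (183,307), the red tags at (342,195) and (345,161), or the yellow and dark scrapers in the rack at (306,213) and (369,222). By the description I choose the one at (205,235). The free slot is the middle one.

```bash
python3 - <<'E'
from h import *
import pickle
T=pickle.load(open('top0.pkl','rb'));S=pickle.load(open('side0.pkl','rb'))
def mask(g,box,f):
    hsv=cv2.cvtColor(g['color'],cv2.COLOR_RGB2HSV).astype(int); m=f(hsv[...,0],hsv[...,1],hsv[...,2])
    o=np.zeros(m.shape,np.uint8); x0,y0,x1,y1=box; o[y0:y1,x0:x1]=m[y0:y1,x0:x1]; 
    n,l,s,c=cv2.connectedComponentsWithStats(o); i=1+s[1:,4].argmax(); return (l==i).astype(np.uint8)
red=lambda h,s,v:((h<8)|(h>172))&(s>170)&(v>90)
grey=lambda h,s,v:(s<90)&(v>90)
def rect(m,g,z):
    c=max(cv2.findContours(m,0,1)[0],key=len)[:,0]
    P=onz(g,c,z)[:,:2]; r=cv2.minAreaRect((P*1000).astype(np.float32)); return r,cv2.boxPoints(r)
for nm,box,f,z in[('handle',(170,200,240,270),red,.02),('blade',(170,200,240,270),grey,.004),('tagF',(320,180,365,205),red,.053),('tagB',(325,150,365,170),red,.056),
  ('yel',(295,190,318,238),lambda h,s,v:(h>20)&(h<35)&(s>150)&(v>120),.058)]:
    m=mask(T,box,f); r,b=rect(m,T,z); print(nm,m.sum(),np.round(r[0],1),np.round(r[1],1),round(r[2],1),np.round(b).tolist())
hm=mask(T,(170,200,240,270),red);bm=mask(T,(170,200,240,270),grey)
def cen(m,z): 
    y,x=np.nonzero(m);return onz(T,np.c_[x,y],z)[:,:2].mean(0)*1000
print(cen(hm,.02),cen(bm,.004))
# side: handle, tags
for nm,box,f,z in[('handle',(205,190,240,230),red,.02),('blade',(205,190,240,230),grey,.004),('tagF',(325,215,360,240),red,.053),('tagB',(350,210,385,228),red,.056)]:
    m=mask(S,box,f); r,b=rect(m,S,z); print('S',nm,m.sum(),np.round(r[0],1),np.round(r[1],1),round(r[2],1))
a=cv2.resize(T['color'][190:280,160:280],None,fx=5,fy=5,interpolation=2)[:,:,::-1]
b=cv2.resize(T['color'][140:240,280:400],None,fx=5,fy=5,interpolation=2)[:,:,::-1]
cv2.imwrite('pics/c.png',cv2.resize(np.vstack([a,b]),None,fx=.63,fy=.63))
E
```

```text
handle 255 [491.8 175.7] [89.2 21.6] 44.5 [[452.0, 152.0], [467.0, 137.0], [531.0, 199.0], [516.0, 215.0]]
blade 517 [556.7 240.2] [83.6 52.1] 44.5 [[509.0, 229.0], [545.0, 192.0], [605.0, 251.0], [568.0, 288.0]]
tagF 141 [ 624.2 -171. ] [56.1 18.4] 81.5 [[611.0, -197.0], [629.0, -200.0], [637.0, -145.0], [619.0, -142.0]]
tagB 69 [ 716.4 -186.3] [53.1  9.4] 81.5 [[708.0, -212.0], [717.0, -213.0], [725.0, -161.0], [716.0, -159.0]]
yel 291 [570.3 -76. ] [23.7 88.8] 80.8 [[525.0, -81.0], [612.0, -95.0], [616.0, -71.0], [528.0, -57.0]]
[491.74103661 175.64154704] [557.80048622 241.40639304]
S handle 148 [486.1 168.8] [114.9  24.7] 45.5
S blade 166 [557.6 241.9] [82.4 54.1] 45.8
S tagF 85 [ 630.  -164.7] [55.9 21.4] 78.7
S tagB 35 [ 718.5 -183.3] [53.   9.6] 79.7
```

View pics/c.png

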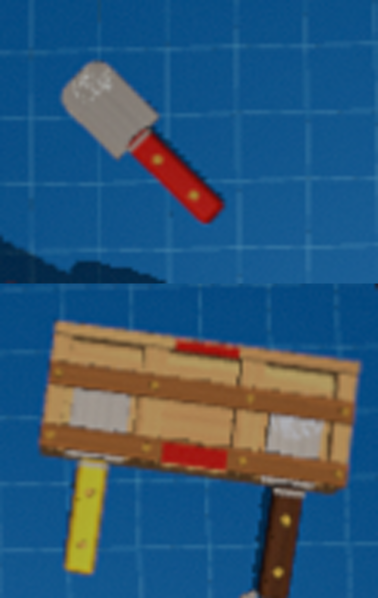

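The crop confirms the choice: a steel blade with a red handle at yaw of about 44.7°, its origin near (0.529, 0.213). The rack's middle slot is red-tagged, front and back. Next I refine the rack pose and plan the reach.

```bash
cat >> h.py <<'E'
def plan(goal,yaw,n,grip,start=None):
    """goal TCP world m, yaw deg, tool straight down; prints n rows"""
    o=observe()
    p0,r0=(np.array(o['position']),R.from_euler('xyz',o['tool_rot'])) if start is None else (np.array(start[0]),R.from_euler('xyz',[np.pi,0,np.radians(start[1])]))
    r1=R.from_euler('xyz',[np.pi,0,np.radians(yaw)])
    rv=(r0.inv()*r1).as_rotvec()
    p,r=p0.copy(),r0
    for i in range(n):
        t=p0+(np.array(goal)-p0)*(i+1)/n
        d=np.round(r.inv().apply(t-p)/.02,2); q=np.round(np.degrees(rv)/n/6,2)
        print(json.dumps([*(d+0.0).tolist(),*(q+0.0).tolist(),grip])+',')
        p=p+r.apply(d*.02); r=r*R.from_rotvec(np.radians(q*6))
    print('end',p.round(4),r.as_euler('xyz',degrees=True).round(2))
import json
E
python3 - <<'E'
from h import *
import pickle
T=pickle.load(open('top0.pkl','rb'));S=pickle.load(open('side0.pkl','rb'))
def tagc(g,box):
    hsv=cv2.cvtColor(g['color'],cv2.COLOR_RGB2HSV).astype(int);h,s,v=[hsv[...,i] for i in range(3)]
    m=((h<8)|(h>172))&(s>150)&(v>90); x0,y0,x1,y1=box; y,x=np.nonzero(m[y0:y1,x0:x1]); return [x.mean()+x0,y.mean()+y0]
def tri(a,b):
    p,d=ray(T,a);q,e=ray(S,b);d=d[0]/np.linalg.norm(d);e=e[0]/np.linalg.norm(e)
    s=np.linalg.lstsq(np.c_[d,-e],q-p,rcond=None)[0];u,w=p+s[0]*d,q+s[1]*e; return (u+w)/2*1000,np.linalg.norm(u-w)*1000
for n,a,b in(('F',(320,180,365,205),(325,215,360,240)),('B',(325,150,365,170),(350,210,385,228))):
    a,b=tagc(T,a),tagc(S,b); print(n,a,b,tri(a,b))
# rack outline, top
c=T['color'];hsv=cv2.cvtColor(c,cv2.COLOR_RGB2HSV).astype(int)
m=np.zeros(c.shape[:2],np.uint8);blue=(hsv[...,0]>95)&(hsv[...,0]<125)&(hsv[...,1]>120)
m[145:209,285:400]=~blue[145:209,285:400]
m=cv2.morphologyEx(m,cv2.MORPH_OPEN,np.ones((15,15)))
k=max(cv2.findContours(m,0,1)[0],key=len)[:,0];P=onz(T,k,.056)[:,:2]*1000
r=cv2.minAreaRect(P.astype(np.float32));print('rack',r,cv2.boxPoints(r).round(1).tolist())
plan([.504,.1885,.110],44.7,20,1)
E
```

```text
F [np.float64(341.0070921985816), np.float64(194.2340425531915)] [np.float64(340.8255813953488), np.float64(228.86046511627907)] (array([ 623.14947662, -170.09200713,   58.59468758]), np.float64(0.7003895423035861))
B [np.float64(345.5753424657534), np.float64(160.53424657534248)] [np.float64(366.6388888888889), np.float64(219.05555555555554)] (array([ 716.30701482, -186.38147192,   57.47912607]), np.float64(0.017416433833383944))
rack ((664.6476440429688, -177.54730224609375), (268.4835205078125, 123.68865966796875), 81.27680206298828) [[583.2000122070312, -300.8999938964844], [705.4000244140625, -319.6000061035156], [746.0999755859375, -54.20000076293945], [623.9000244140625, -35.5]]
[-0.91, -0.57, 0.3, 0.0, 0.0, 0.9, 1],
[-0.96, -0.48, 0.31, 0.0, 0.0, 0.9, 1],
[-1.0, -0.39, 0.3, 0.0, 0.0, 0.9, 1],
[-1.03, -0.3, 0.3, 0.0, 0.0, 0.9, 1],
[-1.06, -0.19, 0.3, 0.0, 0.0, 0.9, 1],
[-1.07, -0.1, 0.31, 0.0, 0.0, 0.9, 1],
[-1.08, 0.01, 0.3, 0.0, 0.0, 0.9, 1],
[-1.06, 0.1, 0.3, 0.0, 0.0, 0.9, 1],
[-1.06, 0.21, 0.3, 0.0, 0.0, 0.9, 1],
[-1.03, 0.31, 0.31, 0.0, 0.0, 0.9, 1],
[-1.0, 0.4, 0.3, 0.0, 0.0, 0.9, 1],
[-0.95, 0.49, 0.3, 0.0, 0.0, 0.9, 1],
[-0.9, 0.58, 0.3, 0.0, 0.0, 0.9, 1],
[-0.85, 0.66, 0.31, 0.0, 0.0, 0.9, 1],
[-0.78, 0.74, 0.3, 0.0, 0.0, 0.9, 1],
[-0.7, 0.81, 0.3, 0.0, 0.0, 0.9, 1],
[-0.63, 0.87, 0.3, 0.0, 0.0, 0.9, 1],
[-0.54, 0.93, 0.31, 0.0, 0.0, 0.9, 1],
[-0.46, 0.98, 0.3, 0.0, 0.0, 0.9, 1],
[-0.35, 1.01, 0.3, 0.0, 0.0, 0.9, 1],
end [0.5041 0.1885 0.11  ] [1.7998e+02 5.0000e-02 4.5080e+01]
```

>>> move_arm(plan=[[[-0.9,-0.57,0.3,0,0,0.9,0.4],[-0.95,-0.48,0.3,0,0,0.9,0.4],[-1,-0.39,0.3,0,0,0.9,0.4],[-1,-0.3,0.3,0,0,0.9,0.4],[-1,-0.2,0.3,0,0,0.9,0.4],[-1,-0.1,0.3,0,0,0.9,0.4],[-1,0,0.3,0,0,0.9,0.4],[-1,0.1,0.3,0,0,0.9,0.4],[-1,0.2,0.3,0,0,0.9,0.4],[-1,0.3,0.3,0,0,0.9,0.4]]])

```text
clock: 1.1
position: [0.3889, 0.3787, 0.1709]
tool_rot: [-3.141, 0.0, 1.725]
force: [0.4, 0.2, -0.1]
grip_width: 0.0599
finger_force: 0.0
```

```bash
python3 -c "
from h import *
print(observe()['qpos'],observe()['grip_width'])
plan([.504,.1885,.110],44.7,11,.4)"
```

```text
[-1.03618284  0.47777748  0.20994338  1.88546667 -0.13494195  0.79229309
 -0.59940332] 0.05994516453127622
[-0.93, 0.38, 0.28, 0.0, 0.0, 0.82, 0.4],
[-0.9, 0.47, 0.27, 0.0, 0.0, 0.82, 0.4],
[-0.86, 0.54, 0.28, 0.0, 0.0, 0.82, 0.4],
[-0.81, 0.6, 0.28, 0.0, 0.0, 0.82, 0.4],
[-0.75, 0.68, 0.27, 0.0, 0.0, 0.82, 0.4],
[-0.69, 0.74, 0.28, 0.0, 0.0, 0.82, 0.4],
[-0.62, 0.79, 0.28, 0.0, 0.0, 0.82, 0.4],
[-0.55, 0.85, 0.28, 0.0, 0.0, 0.82, 0.4],
[-0.48, 0.89, 0.27, 0.0, 0.0, 0.82, 0.4],
[-0.4, 0.92, 0.28, 0.0, 0.0, 0.82, 0.4],
[-0.32, 0.96, 0.28, 0.0, 0.0, 0.82, 0.4],
end [0.504  0.1886 0.1099] [1.800e+02 2.000e-02 4.474e+01]
```

>>> move_arm(plan=[[[-0.93,0.38,0.3,0,0,0.82,0.4],[-0.9,0.47,0.3,0,0,0.82,0.4],[-0.86,0.54,0.3,0,0,0.82,0.4],[-0.81,0.6,0.3,0,0,0.82,0.4],[-0.75,0.68,0.3,0,0,0.82,0.4],[-0.69,0.74,0.3,0,0,0.82,0.4],[-0.62,0.79,0.3,0,0,0.82,0.4],[-0.55,0.85,0.3,0,0,0.82,0.4],[-0.48,0.89,0.3,0,0,0.82,0.4],[-0.4,0.92,0.3,0,0,0.82,0.4]]])

```text
clock: 2.1
position: [0.4948, 0.2057, 0.1108]
tool_rot: [3.142, 0.0, 0.863]
force: [-0.1, -0.5, 0.2]
grip_width: 0.0597
finger_force: 0.0
```

```bash
python3 -c "
from h import *
print(observe()['grip_width'])
plan([.504,.1885,.045],44.7,5,.4)"
```

```text
0.059741740310178794
[-0.07, 0.18, 0.66, 0.0, 0.0, 0.16, 0.4],
[-0.07, 0.18, 0.66, 0.0, 0.0, 0.16, 0.4],
[-0.06, 0.19, 0.65, 0.0, 0.0, 0.16, 0.4],
[-0.06, 0.18, 0.66, 0.0, 0.0, 0.16, 0.4],
[-0.06, 0.19, 0.66, 0.0, 0.0, 0.16, 0.4],
end [0.5041 0.1885 0.045 ] [180.     0.    44.67]
```

>>> move_arm(plan=[[[-0.07,0.18,0.66,0,0,0.16,0.4],[-0.07,0.18,0.66,0,0,0.16,0.4],[-0.06,0.19,0.66,0,0,0.16,0.4],[-0.06,0.18,0.66,0,0,0.16,0.4],[-0.06,0.19,0.66,0,0,0.16,0.4],[0,0,0,0,0,0,0.4],[0,0,0,0,0,0,0.4],[0,0,0,0,0,0,0.4],[0,0,0,0,0,0,0.4],[0,0,0,0,0,0,0.4]]])

```text
clock: 3.1
position: [0.5035, 0.1903, 0.0457]
tool_rot: [3.141, -0.001, 0.787]
force: [0.2, 0.4, 0.2]
grip_width: 0.0598
finger_force: 0.0
```

```bash
python3 - <<'E'
from h import *
print(observe()['position'],observe()['tool_rot'])
t=snap('top','pics/t1.png');s=snap('side','pics/s1.png')
a=cv2.resize(t['color'][190:280,160:280],(600,450),interpolation=2)[:,:,::-1]
cv2.imwrite('pics/c1.png',np.hstack([cv2.resize(a,(400,300)),cv2.resize(s['color'][165:240,175:275],(400,300),interpolation=2)[:,:,::-1]]))
E
```

```text
[0.50346436 0.19034681 0.04573073] [ 3.14149376e+00 -7.07959734e-04  7.87097317e-01]
```

View pics/c1.png

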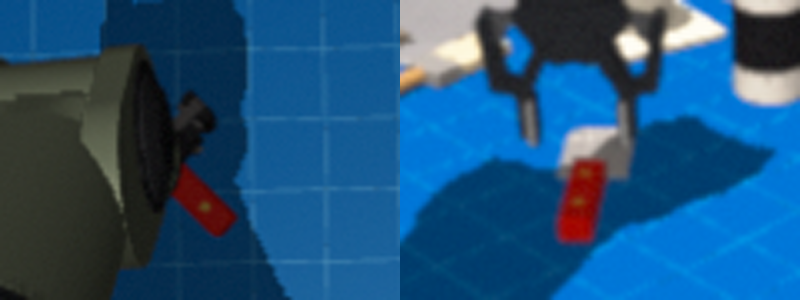

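The left crop shows the wrist over the handle. The right crop shows the fingers straddling the red handle, which runs from about (590,165) to (570,240). I go down and close.

>>> move_arm(plan=[[[0,0.02,0.4,0,0,0,0.4],[0,0.02,0.4,0,0,0,0.4],[0,0.02,0.4,0,0,0,0.4],[0,0.02,0.4,0,0,0,0.4],[0,0,0.4,0,0,0,0.4],[0,0,0,0,0,0,0.4],[0,0,0,0,0,0,-1],[0,0,0,0,0,0,-1],[0,0,0,0,0,0,-1],[0,0,0,0,0,0,-1]]], grip_force=70)

```text
clock: 4.2
position: [0.5046, 0.189, 0.0059]
tool_rot: [3.142, -0.001, 0.787]
force: [-1.0, -0.3, 6.6]
grip_width: 0.0246
finger_force: 69.6
```

>>> move_arm(plan=[[[0,0,0,0,0,0,-1],[0,0,0,0,0,0,-1],[0,0,-0.5,0,0,0,-1],[0,0,-1,0,0,0,-1],[0,0,-1,0,0,0,-1],[0,0,-1,0,0,0,-1],[0,0,-1,0,0,0,-1],[0,0,-0.5,0,0,0,-1],[0,0,0,0,0,0,-1],[0,0,0,0,0,0,-1]]])

```text
clock: 5.2
position: [0.5042, 0.1891, 0.105]
tool_rot: [-3.141, 0.0, 0.787]
force: [-0.9, -0.7, -2.1]
grip_width: 0.0242
finger_force: 68.9
```

```bash
python3 - <<'E'
from h import *
t=snap('top','pics/t2.png');s=snap('side','pics/s2.png')
cv2.imwrite('pics/c2.png',cv2.resize(s['color'][110:260,140:340],(800,600),interpolation=2)[:,:,::-1])
o=observe();print(o['position'],o['tool_rot'],o['moment'])
a=np.radians(-9.3);d=np.array([np.cos(a),np.sin(a)])
g=np.array([.6116,-.1684])-d*(.035+.110)
print(g); plan([*g,.10],-9.3,20,-1)
E
```

```text
[0.50401234 0.18878013 0.10450191] [-3.14124051e+00  1.22298163e-03  7.86841079e-01] [-0.11610027  0.0511985   0.05790622]
[ 0.46850592 -0.14496745]
[-0.65, 0.53, 0.01, 0.0, 0.0, 0.45, -1],
[-0.63, 0.55, 0.01, 0.0, 0.0, 0.45, -1],
[-0.6, 0.59, 0.02, 0.0, 0.0, 0.45, -1],
[-0.58, 0.61, 0.01, 0.0, 0.0, 0.45, -1],
[-0.54, 0.64, 0.01, 0.0, 0.0, 0.45, -1],
[-0.51, 0.67, 0.01, 0.0, 0.0, 0.45, -1],
[-0.48, 0.68, 0.01, 0.0, 0.0, 0.45, -1],
[-0.45, 0.71, 0.01, 0.0, 0.0, 0.45, -1],
[-0.41, 0.73, 0.02, 0.0, 0.0, 0.45, -1],
[-0.38, 0.75, 0.01, 0.0, 0.0, 0.45, -1],
[-0.35, 0.77, 0.01, 0.0, 0.0, 0.45, -1],
[-0.3, 0.78, 0.01, 0.0, 0.0, 0.45, -1],
[-0.27, 0.79, 0.01, 0.0, 0.0, 0.45, -1],
[-0.23, 0.81, 0.02, 0.0, 0.0, 0.45, -1],
[-0.2, 0.82, 0.01, 0.0, 0.0, 0.45, -1],
[-0.15, 0.82, 0.01, 0.0, 0.0, 0.45, -1],
[-0.12, 0.83, 0.01, 0.0, 0.0, 0.45, -1],
[-0.08, 0.84, 0.01, 0.0, 0.0, 0.45, -1],
[-0.03, 0.83, 0.02, 0.0, 0.0, 0.45, -1],
[0.0, 0.84, 0.01, 0.0, 0.0, 0.45, -1],
end [ 0.4686 -0.1449  0.0999] [ 1.7996e+02  6.0000e-02 -8.9200e+00]
```

View pics/c2.png

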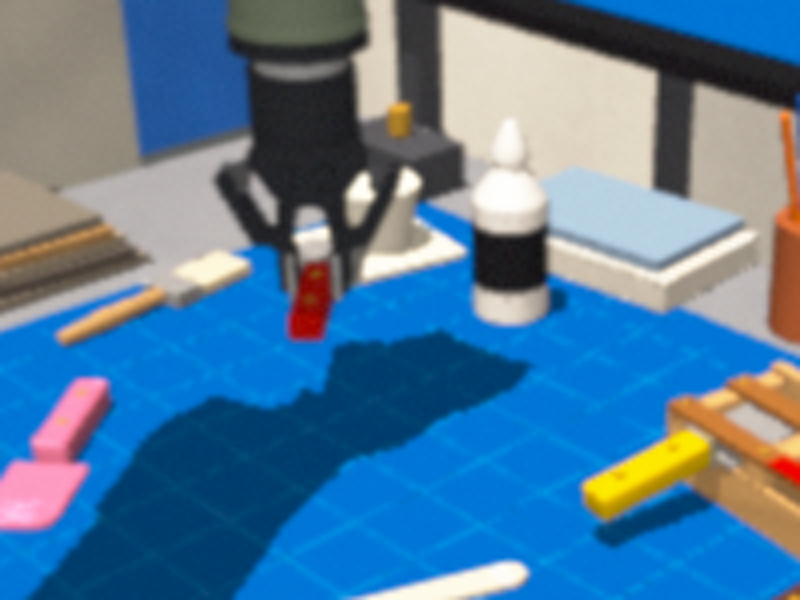

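The crop shows the spreader lifted: red handle at about (310,300) between the fingers, blade at (315,240). I carry it to a point in front of the slot.

>>> move_arm(plan=[[[-0.65,0.53,0,0,0,0.45,-1],[-0.63,0.55,0,0,0,0.45,-1],[-0.6,0.59,0,0,0,0.45,-1],[-0.58,0.61,0,0,0,0.45,-1],[-0.54,0.64,0,0,0,0.45,-1],[-0.51,0.67,0,0,0,0.45,-1],[-0.48,0.68,0,0,0,0.45,-1],[-0.45,0.71,0,0,0,0.45,-1],[-0.41,0.73,0,0,0,0.45,-1],[-0.38,0.75,0,0,0,0.45,-1]]])

```text
clock: 6.3
position: [0.4866, 0.0207, 0.1053]
tool_rot: [3.142, -0.0, 0.312]
force: [-0.2, -0.2, -1.9]
grip_width: 0.0247
finger_force: 68.9
```

>>> move_arm(plan=[[[-0.35,0.77,0,0,0,0.46,-1],[-0.3,0.78,0,0,0,0.46,-1],[-0.27,0.79,0,0,0,0.46,-1],[-0.23,0.81,0,0,0,0.46,-1],[-0.2,0.82,0,0,0,0.46,-1],[-0.15,0.82,0,0,0,0.46,-1],[-0.12,0.83,0,0,0,0.46,-1],[-0.08,0.84,0,0,0,0.46,-1],[-0.03,0.83,0,0,0,0.46,-1],[0,0.84,0,0,0,0.46,-1]]])

```text
clock: 7.3
position: [0.468, -0.146, 0.1053]
tool_rot: [-3.142, -0.0, -0.17]
force: [-0.4, 0.5, -1.8]
grip_width: 0.0243
finger_force: 68.9
```

```bash
python3 - <<'E'
from h import *
import pickle
t=snap('top','pics/t3.png');s=snap('side','pics/s3.png');pickle.dump((t,s),open('ts3.pkl','wb'))
o=observe();print(o['position'],o['tool_rot'],o['qpos'],o['grip_width'])
a=cv2.resize(t['color'][145:255,280:400],(400,367),interpolation=2)
b=cv2.resize(s['color'][165:275,260:410],(400,293),interpolation=2)
b=np.vstack([b,np.zeros((74,400,3),np.uint8)])
cv2.imwrite('pics/c3.png',np.hstack([a,b])[:,:,::-1])
E
```

```text
[ 0.46776782 -0.1474099   0.10542249] [ 3.14050441e+00 -3.43342830e-04 -1.72227581e-01] [-0.27606833  0.60104132  0.63216002  2.07855377 -0.58898052  0.64316323
 -0.98490193] 0.024191592015166873
```

View pics/c3.png

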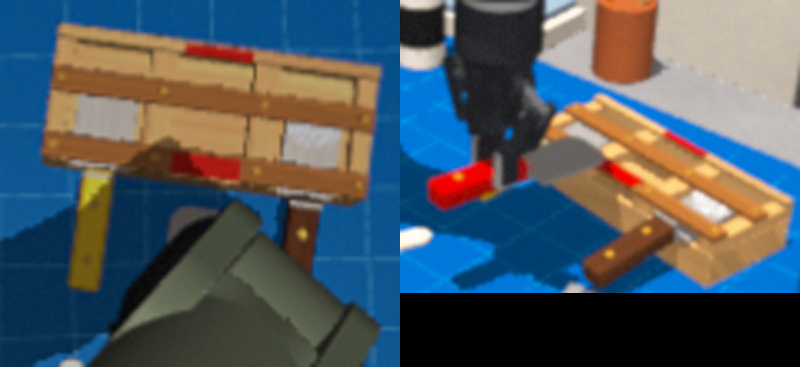

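The spreader hangs in front of the middle slot, roughly level. The blade runs along the slot line in the side view (right crop), from (530,180) to (605,150). I overlay the expected outline to check tilt and lateral offset.

```bash
python3 - <<'E'
from h import *
import pickle
t,s=pickle.load(open('ts3.pkl','rb'))
p=np.array([.46777,-.14741,.1054]);a=-.1722;d=np.array([np.cos(a),np.sin(a),0]);n=np.array([-d[1],d[0],0])
O=p+d*.035;O[2]=p[2]-.0059
ar=np.radians(-9.3);dr=np.array([np.cos(ar),np.sin(ar),0]);nr=np.array([-dr[1],dr[0],0]);Rk=np.array([.6136,-.1687,0])
L=lambda O,d,n,pts:np.array([O+d*x/1e3+n*y/1e3+np.array([0,0,z/1e3]) for x,y,z in pts])
H=L(O,d,n,[(-100,-13,22),(-100,13,22),(0,13,22),(0,-13,22)]);B=L(O,d,n,[(0,-27,4),(0,27,4),(80,27,4),(80,-27,4)])
Q=L(Rk,dr,nr,[(0,-133,56),(0,133,56),(110,133,56),(110,-133,56)]);W=L(Rk,dr,nr,[(0,-32,56),(0,32,56),(110,32,56),(110,-32,56)])
out=[]
for g,(x0,y0,x1,y1) in((t,(280,145,400,255)),(s,(260,165,380,275))):
    k=5; im=cv2.resize(g['color'][y0:y1,x0:x1],None,fx=k,fy=k,interpolation=2)[:,:,::-1].copy()
    for P,c in((H,(0,255,0)),(B,(0,255,255)),(Q,(255,0,255)),(W,(255,255,0))):
        cv2.polylines(im,[np.int32((proj(g,P)-[x0,y0]+.5)*k)],True,c,1)
    out.append(cv2.resize(im,(400,367),interpolation=cv2.INTER_AREA))
cv2.imwrite('pics/c4.png',cv2.resize(np.hstack(out),(800,367)))
E
```

```text
(no output)
```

View pics/c4.png

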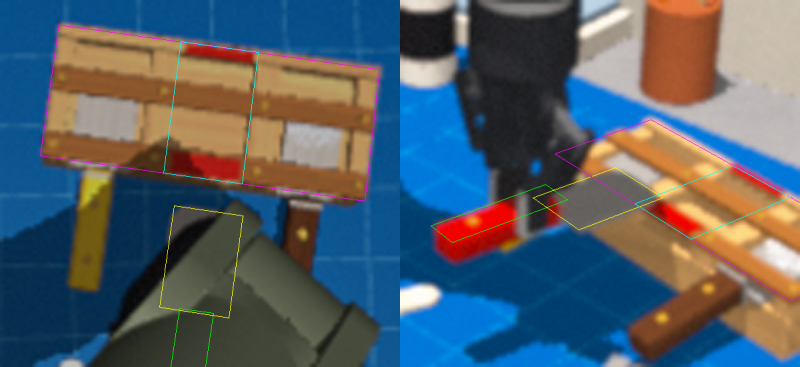

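The overlay agrees: the rack and blade outlines match to about 1 px in both views, with no noticeable tilt. I lower to slot height and align.

```bash
python3 - <<'E'
from h import *
a=np.radians(-9.3);d=np.array([np.cos(a),np.sin(a)])
g=np.array([.6116,-.1689])-d*(.035+.110)
plan([*g,.0465],-9.3,8,-1)
E
```

```text
[0.0, -0.01, 0.37, 0.0, 0.0, -0.01, -1],
[0.0, -0.02, 0.37, 0.0, 0.0, -0.01, -1],
[0.01, -0.01, 0.36, 0.0, 0.0, -0.01, -1],
[0.0, -0.01, 0.37, 0.0, 0.0, -0.01, -1],
[0.0, -0.02, 0.37, 0.0, 0.0, -0.01, -1],
[0.0, -0.01, 0.37, 0.0, 0.0, -0.01, -1],
[0.01, -0.01, 0.37, 0.0, 0.0, -0.01, -1],
[0.0, -0.02, 0.37, 0.0, 0.0, -0.01, -1],
end [ 0.4685 -0.1454  0.0464] [ 1.7994e+02 -2.0000e-02 -9.3900e+00]
```

>>> move_arm(plan=[[[0,-0.02,0.37,0,0,-0.02,-1],[0,-0.02,0.37,0,0,-0.02,-1],[0,-0.02,0.37,0,0,-0.01,-1],[0,-0.01,0.37,0,0,-0.01,-1],[0,-0.01,0.37,0,0,-0.01,-1],[0,-0.01,0.37,0,0,-0.01,-1],[0,-0.01,0.37,0,0,0,-1],[0,-0.01,0.36,0,0,0,-1],[0,0,0,0,0,0,-1],[0,0,0,0,0,0,-1]]])

```text
clock: 8.4
position: [0.4685, -0.1426, 0.0462]
tool_rot: [3.142, 0.0, -0.158]
force: [0.7, 0.4, -2.5]
grip_width: 0.0243
finger_force: 69.1
```

```bash
python3 - <<'E'
from h import *
t=snap('top','pics/t5.png');s=snap('side','pics/s5.png')
o=observe();p=np.array(o['position']);a=o['tool_rot'][2];print(p,o['tool_rot'],o['force'],o['grip_width'])
d=np.array([np.cos(a),np.sin(a),0]);n=np.array([-d[1],d[0],0])
O=p+d*.035;O[2]=p[2]-.0059
ar=np.radians(-9.3);dr=np.array([np.cos(ar),np.sin(ar),0]);nr=np.array([-dr[1],dr[0],0]);Rk=np.array([.6136,-.1687,0])
print('rel',(O-Rk)@dr,(O-Rk)@nr)
L=lambda O,d,n,pts:np.array([O+d*x/1e3+n*y/1e3+np.array([0,0,z/1e3]) for x,y,z in pts])
H=L(O,d,n,[(-100,-13,22),(-100,13,22),(0,13,22),(0,-13,22)]);B=L(O,d,n,[(0,-27,4),(0,27,4),(80,27,4),(80,-27,4)])
W=L(Rk,dr,nr,[(0,-32,56),(0,32,56),(110,32,56),(110,-32,56)])
out=[]
for g,(x0,y0,x1,y1) in((t,(300,150,380,240)),(s,(270,190,370,270))):
    k=5; im=cv2.resize(g['color'][y0:y1,x0:x1],None,fx=k,fy=k,interpolation=2)[:,:,::-1].copy()
    for P,c in((H,(0,255,0)),(B,(0,255,255)),(W,(255,255,0))):
        cv2.polylines(im,[np.int32((proj(g,P)-[x0,y0]+.5)*k)],True,c,1)
    out.append(cv2.resize(im,None,fx=400/im.shape[0],fy=400/im.shape[0]))
m=np.hstack(out);print(m.shape);cv2.imwrite('pics/c5.png',m[:,:800] if m.shape[1]<=860 else cv2.resize(m,(800,350)))
E
```

```text
[ 0.46870778 -0.1425632   0.04654634] [ 3.14154488e+00 -3.99854050e-04 -1.57857088e-01] [ 0.16615043  0.07031361 -2.93903238] 0.024168391618908915
rel -0.11221187312348997 0.002534160471717943
(400, 856, 3)
```

View pics/c5.png

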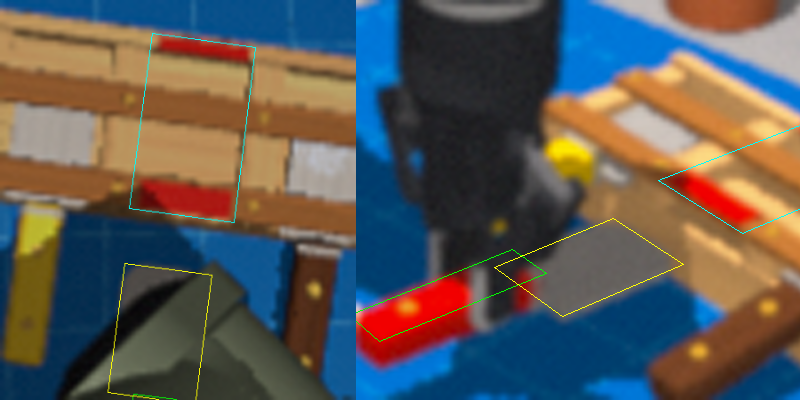

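Top crop: the blade's left edge at (124,265) sits about 3 mm to +y of the slot line, and the state reading agrees. I shift it over and start inserting, checking the force.

>>> move_arm(plan=[[[0,0.08,0,0,0,0.03,-1],[0,0.07,0,0,0,0.02,-1],[0.3,0,0,0,0,0,-1],[0.3,0,0,0,0,0,-1],[0.3,0,0,0,0,0,-1],[0.3,0,0,0,0,0,-1],[0.3,0,0,0,0,0,-1],[0.3,0,0,0,0,0,-1],[0.3,0,0,0,0,0,-1],[0.3,0,0,0,0,0,-1]]])

```text
clock: 9.5
position: [0.5159, -0.1533, 0.0463]
tool_rot: [3.142, 0.0, -0.163]
force: [-0.6, 0.1, -1.4]
grip_width: 0.0242
finger_force: 69.1
```

```bash
cat > rel.py <<'E'
from h import *
o=observe();p=np.array(o['position']);a=o['tool_rot'][2]
O=p+.035*np.array([np.cos(a),np.sin(a),0])
ar=np.radians(-9.3);dr=np.array([np.cos(ar),np.sin(ar),0]);nr=np.array([-dr[1],dr[0],0])
print('rel',((O-[.6136,-.1687,0])@np.c_[dr,nr]*1000).round(1),'z',p[2],'yaw',np.degrees(a),o['force'],o['moment'])
E
python3 rel.py
```

```text
rel [-63.9  -0.6] z 0.04629249113029916 yaw -9.3337297276156 [-0.59375772  0.0853669  -1.41860592] [-0.01583004  0.07113822  0.00375132]
```

>>> move_arm(plan=[[[0.25,0,0,0,0,0,-1],[0.25,0,0,0,0,0,-1],[0.25,0,0,0,0,0,-1],[0.25,0,0,0,0,0,-1],[0.25,0,0,0,0,0,-1],[0.25,0,0,0,0,0,-1],[0.25,0,0,0,0,0,-1],[0.25,0,0,0,0,0,-1],[0.25,0,0,0,0,0,-1],[0.25,0,0,0,0,0,-1]]])

```text
clock: 10.5
position: [0.5652, -0.1614, 0.0463]
tool_rot: [3.142, 0.0, -0.163]
force: [0.4, 0.7, -2.1]
grip_width: 0.0246
finger_force: 69.1
```

```bash
python3 rel.py
```

```text
rel [-14.   -0.7] z 0.0462912204523384 yaw -9.339796099195699 [ 0.3920796   0.72564166 -2.14075192] [ 0.02890938  0.17594921 -0.05446143]
```

>>> move_arm(plan=[[[0,0,0.05,0,0,0,-1],[0,0,0.05,0,0,0,-1],[0,0,0.05,0,0,0,-1],[0,0,0,0,0,0,-1],[0.1,0,0,0,0,0,-1],[0.1,0,0,0,0,0,-1],[0.1,0,0,0,0,0,-1],[0.1,0,0,0,0,0,-1],[0.05,0,0,0,0,0,-1],[0,0,0,0,0,0,-1]]])

```text
clock: 11.5
position: [0.5738, -0.1628, 0.0433]
tool_rot: [3.142, 0.0, -0.163]
force: [-0.5, 0.4, -2.9]
grip_width: 0.0243
finger_force: 69.1
```

```bash
python3 rel.py
```

```text
rel [-5.3 -0.6] z 0.04326169822134909 yaw -9.335121828079254 [-0.5012169   0.36896442 -2.88243035] [-0.00854258  0.10919937 -0.03064687]
```

Not at the stop yet, so I creep in 1 mm steps.

>>> move_arm(plan=[[[0.05,0,0,0,0,0,-1],[0.05,0,0,0,0,0,-1],[0.05,0,0,0,0,0,-1],[0.05,0,0,0,0,0,-1],[0,0,0,0,0,0,-1],[0,0,0,0,0,0,-1],[0,0,0,0,0,0,-1],[0,0,0,0,0,0,-1],[0,0,0,0,0,0,-1],[0,0,0,0,0,0,-1]]])

```text
clock: 12.5
position: [0.5776, -0.1635, 0.0433]
tool_rot: [3.142, -0.0, -0.163]
force: [-0.4, -0.6, -2.0]
grip_width: 0.0243
finger_force: 69.1
```

```bash
python3 rel.py
```

```text
rel [-1.4 -0.7] z 0.043309506708166814 yaw -9.341084575831502 [-0.38141366 -0.63597566 -1.98342466] [-0.0240188   0.06721083  0.01167154]
```

>>> move_arm(plan=[[[0.05,0,0,0,0,0,-1],[0.05,0,0,0,0,0,-1],[0.05,0,0,0,0,0,-1],[0,0,0,0,0,0,-1],[0,0,0,0,0,0,-1],[0,0,0,0,0,0,-1],[0,0,0,0,0,0,-1],[0,0,0,0,0,0,-1],[0,0,0,0,0,0,-1],[0,0,0,0,0,0,-1]]])

```text
clock: 13.5
position: [0.5795, -0.1638, 0.043]
tool_rot: [-3.141, 0.002, -0.163]
force: [-7.1, 1.4, 1.5]
grip_width: 0.0241
finger_force: 69.4
```

```bash
python3 rel.py; python3 - <<'E'
from h import *
t=snap('top','pics/t6.png');s=snap('side','pics/s6.png')
a=cv2.resize(t['color'][145:235,290:390],(400,360),interpolation=2)
b=cv2.resize(s['color'][185:275,280:380],(400,360),interpolation=2)
cv2.imwrite('pics/c6.png',np.hstack([a,b])[:,:,::-1])
E
```

```text
rel [ 0.6 -0.7] z 0.04300430589973234 yaw -9.348644576431159 [-7.10487819  1.35934059  1.54886247] [0.29740543 1.42505641 0.06636834]
```

View pics/c6.png

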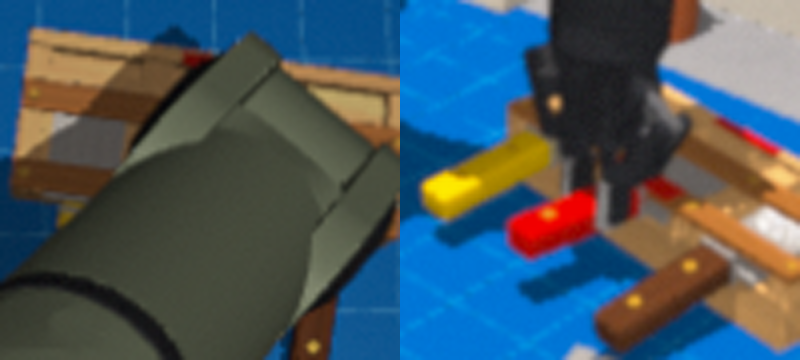

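The handle is in contact with the front bar (about 7 N at the expected depth), and the blade is visible in the middle slot. I lower gently onto the floor.

>>> move_arm(plan=[[[-0.01,0,0.03,0,0,0,-1],[0,0,0.03,0,0,0,-1],[0,0,0,0,0,0,-1],[0,0,0,0,0,0,-1],[0,0,0,0,0,0,-1],[0,0,0,0,0,0,-1],[0,0,0,0,0,0,-1],[0,0,0,0,0,0,-1],[0,0,0,0,0,0,-1],[0,0,0,0,0,0,-1]]])

```text
clock: 14.6
position: [0.5795, -0.1638, 0.0419]
tool_rot: [-3.141, 0.002, -0.163]
force: [-5.9, 1.8, 0.7]
grip_width: 0.0244
finger_force: 69.5
```

```bash
python3 rel.py
```

```text
rel [ 0.5 -0.7] z 0.04191953036247184 yaw -9.34511084039204 [-5.86386287  1.76154073  0.67684538] [0.19846206 1.29205326 0.05838613]
```

>>> move_arm(plan=[[[0,0,0.03,0,0,0,-1],[0,0,0.03,0,0,0,-1],[0,0,0,0,0,0,-1],[0,0,0,0,0,0,-1],[0,0,0,0,0,0,-1],[0,0,0,0,0,0,-1],[0,0,0,0,0,0,-1],[0,0,0,0,0,0,-1],[0,0,0,0,0,0,-1],[0,0,0,0,0,0,-1]]])

```text
clock: 15.6
position: [0.5795, -0.1638, 0.0414]
tool_rot: [-3.141, 0.002, -0.163]
force: [-10.5, 2.5, 14.5]
grip_width: 0.0248
finger_force: 71.2
```

```bash
python3 rel.py
```

```text
rel [ 0.6 -0.7] z 0.04136197485162651 yaw -9.355205777046873 [-10.48072887   2.53314703  14.47190741] [0.64952644 1.95613474 0.07267684]
```

>>> move_arm(plan=[[[0,0,0,0,0,0,-0.1],[0,0,0,0,0,0,0.1],[0,0,0,0,0,0,0.2],[0,0,0,0,0,0,0.2],[0,0,0,0,0,0,0.2],[0,0,-0.3,0,0,0,0.2],[0,0,-0.6,0,0,0,0.2],[0,0,-1,0,0,0,0.2],[0,0,-1,0,0,0,0.2],[0,0,-1,0,0,0,0.2]]])

```text
clock: 16.6
position: [0.5804, -0.1641, 0.1207]
tool_rot: [3.141, -0.001, -0.163]
force: [0.4, -0.0, 0.3]
grip_width: 0.0512
finger_force: 0.0
```

>>> move_arm(plan=[[[0,0,-1,0,0,0,0.2],[0,0,-1,0,0,0,0.2],[-1,0,-1,0,0,0,0.2],[-1,-0.5,-0.5,0,0,0,0.2],[-1,-1,0,0,0,0,0.2],[-0.5,-1,0,0,0,0,0.2],[0,-1,0,0,0,0,0.2],[0,-1,0,0,0,0,0.2],[0,-1,0,0,0,0,0.2],[0,-1,0,0,0,0,0.2]]])

```text
clock: 17.6
position: [0.5325, -0.0235, 0.1899]
tool_rot: [-3.141, -0.001, -0.163]
force: [-0.4, 0.4, -0.5]
grip_width: 0.0512
finger_force: 0.0
```

>>> move_arm(plan=[[[0,-1,0,0,0,0,0.2],[0,-1,0,0,0,0,0.2],[0,-1,0,0,0,0,0.2],[0,-1,0,0,0,0,0.2],[0,-1,0,0,0,0,0.2],[0,-0.5,0,0,0,0,0.2],[0,0,0,0,0,0,0.2],[0,0,0,0,0,0,0.2],[0,0,0,0,0,0,0.2],[0,0,0,0,0,0,0.2]]])

```text
clock: 18.6
position: [0.5502, 0.0834, 0.1891]
tool_rot: [3.142, -0.0, -0.164]
force: [0.4, 0.4, 0.4]
grip_width: 0.051
finger_force: 0.0
```

```bash
python3 - <<'E'
from h import *
t=snap('top','pics/t7.png');s=snap('side','pics/s7.png')
a=cv2.resize(t['color'][145:255,280:400],(400,367),interpolation=2)
b=cv2.resize(s['color'][180:280,280:389],(400,367),interpolation=2)
cv2.imwrite('pics/c7.png',np.hstack([a,b])[:,:,::-1])
E
```

```text
(no output)
```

View pics/c7.png

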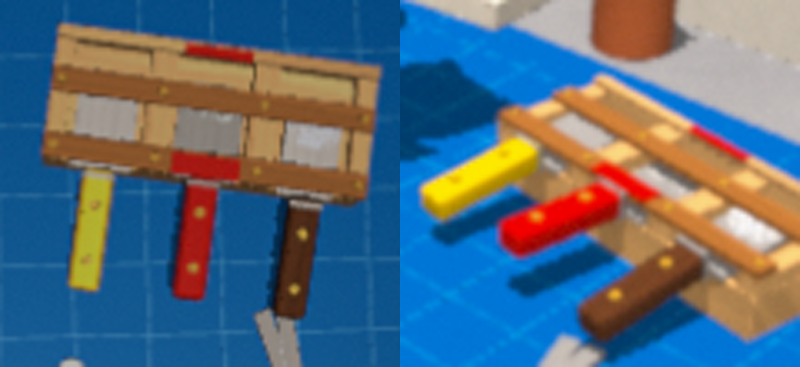

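The spreader is home in the middle slot: handle from (198,185) to (188,298), parallel to its neighbours and with the same gap at the bar. Both scrapers are where they were, and the arm is clear.

```bash
python3 -c "
from workcell import job_done
print(job_done())"
```

```text
the job is handed in; nothing more can be done
None
```

The red spreader's blade is fully in the red-tagged middle slot with its handle against the rack, both scrapers look unmoved, and I handed the job in after about 19 s; no verdict was returned.

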